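Stand up the fallen reagent bottle and log it in with the touch reader

TASK

The reagent bottle on the screening table has fallen over: stand it upright on the table and let go of it. Then take the touch-reader wand out of its stand and hold it vertically, tip down, on the steel button in the middle of the bottle's cap, pressing lightly so that the sprung tip is pushed about half-way in. Finish while still holding the wand there for the reading, and leave the sharps bin, the strip vial and the tape roll undisturbed.

Things in the scene. Friction and masses are not known exactly. Their poses are not given: they have to be found in the camera images.
- bottle: Loose white bottle, 0.16 kg: square body 48 x 48, 66 mm high, 34 mm square neck, grey round cap of 34 mm diameter at 74 to 88 mm, flat steel button (16 mm diameter, 2 mm); 90 mm in all. Origin: centre of the base; z from base to cap, x and y square to the sides. Starts lying on a flat side: origin 24 mm up, z level, pointing to the robot's left (+y) within 17 degrees; y level, x down.
- bottle_spot (a point): Centre of the top face of the steel button on the bottle's cap, 90 mm from the base along the bottle's z axis: the spot to touch. Axes as the bottle's.
- wand: Loose touch-reader wand, 144 mm long, 0.12 kg, round: brass sprung tip (10 mm diameter, sticks out 14 mm), steel nose (19 mm diameter, 14 to 59 mm), black handle (28 mm diameter, 59 to 144 mm). Origin: end of the tip when fully out; z from tip to handle. Starts upright in the stand, shoulder on the stand's top, origin 11 mm above the table, handle clear from 70 to 155 mm above the table.
- wand_tip (a point): End face of the wand's brass sprung tip, the point that touches; it moves with the tip. Axes as the wand's.
- plunger (a joint): How far the wand's sprung tip is pushed in: 0 fully out, 0.010 m fully in (hard stop). It starts to move at about 1 N and takes about 0.3 N more for each mm, so about 2.5 N at half-way; beyond 10 mm it is rigid.
- stand: Fixed grey block 90 x 90 mm and 70 mm high that holds the wand upright in a round through hole of 23 mm diameter at its centre. Origin at the centre of its underside, z up. To take the wand out lift it at least 60 mm straight up.
- sharps_bin: Bystander: loose red sharps container, 105 x 105 x 134 mm high with a white lid, origin at the centre of its underside, z up.
- strip_vial: Bystander: loose small round test-strip vial, 32 mm diameter, 55 mm high, upright, origin at the centre of its underside, z up.
- tape_roll: Bystander: loose roll of white tape lying flat, 60 mm outside and 38 mm inside diameter, 25 mm high, origin at the centre of its underside, z up.
Not all that is in view belongs to the job. There is more than one size of the wand; the job needs the middle-sized.

How it is judged (in metres and radians):
On the way, in this order (a step that is already met when the one before it is completed fails the run):
1. the bottle stands upright on the table, let go, with the wand still in its stand (angle between bottle's own z axis and vertical below 0.1 rad and height (world z) of bottle below 0.006 m and contact force between the fingers and bottle below 0.1 N and linear speed of bottle below 0.03 m/s and z of wand in the frame of stand below 0.03 m), for 0.2 s.
2. the wand is out of its stand, held in the fingers (z of wand in the frame of stand above 0.07 m and contact force between the fingers and wand above 1 N), for 0.2 s.
At the end, for the whole second after the job is handed in: Bottle upright (0.1 rad) on the table, at rest, untouched by the robot; wand held in the fingers, clear of the stand, vertical (0.12 rad), still, tip within 6 mm of the button's centre, pressing 0.6 to 6 N with the sprung tip pushed in 1.5 to 9 mm (angle between bottle's own z axis and vertical below 0.1 rad and height (world z) of bottle below 0.006 m and linear speed of each of bottle, wand below 0.03 m/s and contact force between each of the arm, the fingers and bottle below 0.1 N and contact force between the fingers and wand above 1 N and angle between wand's own z axis and vertical below 0.12 rad and contact force between wand and stand below 0.1 N and horizontal distance between wand_tip and bottle_spot below 0.006 m and distance between wand_tip and bottle_spot below 0.008 m and contact force between wand and bottle between 0.6 and 6 N and value of joint plunger between 0.0015 and 0.009 m); the arm keeps its last pose, push and grip.
It fails at once if the wand is pressed on the bottle with more than 15 N (contact force between wand and bottle above 15 N).
It fails at once if a bystander (sharps bin, strip vial, tape roll) is shifted more than 20 mm (distance of any of sharps_bin, strip_vial, tape_roll from where it was at the start of the episode above 0.02 m).
It also fails if it takes over 56 s, if anything falls off the work surface, if the arm or the gripper's body presses on something with over 40 N, if the wrist force passes 120 N, or if a joint passes its speed limit or range.

ROBOT

A 6-joint arm with a two-finger parallel gripper is mounted at the origin on the work surface. World frame = base frame: x ahead of the robot, y to its left, z up, the work surface at z = 0. Lengths are in mm, angles in rad, forces in N, time in s.
With the tool pointing down it reaches from about 275 to 750 mm from the base axis. Payload 10.2 kg.
Tool frame: the origin (TCP) lies at the very end of the fingers, on their centre line; the grasp point (between the pads) lies 19 mm behind it (ctrl.hold_point_z is the distance from the TCP to the grasp point, in mm); z points along the fingers, y is the direction in which the jaws open and shut (so a half turn about z gives the same grasp; the last joint's range is limited). The gripper opens to 85 mm and grips with 20 to 120 N. Pads are 22 mm wide; open, the fingers measure 114 mm over their backs; the gripper's body (76 mm by 85 mm) begins 54 mm behind the grasp point. The pads swing forward as they close: fully open they stand 13 mm farther back than shut.
Start: joints at [-1.553, 0.313, 1.498, -0, 1.331, -0.223], TCP at [125.188, -509.862, 198.094] pointing down, gripper open.
Joint ranges: [-2.94, 2.94], [-0.97, 2.17], [0.19, 2.56], [-1.23, 4.37], [0.02, 3.11], [-2.88, 2.88]. Speed limits (rad/s): [2.39, 2.39, 3.01, 3.14, 3.14, 3.14].

INTERFACE

Orientations are given as a unit quaternion [w, x, y, z].
In Python, from rig import readout, cams, workorder, spotter, ctrl gives the robot as it stands.
- The arm moves only by the tool step_arm, never from a script. Its argument "plan" is text: rows parted by semicolons, each of 5 numbers parted by spaces: the shift along the tool's x, y, z in cm, then the turn about the tool's z in degrees, then the opening in per cent of the stroke, from 0 (shut) to 100 (fully open). In form: x y z twist gripper; .... A call has 1 to 10 rows; each row is the pose to reach, as a shift and turn from the pose commanded when the call began, along the tool's axes at that moment; what a row does not reach only later rows make up. A row lasts 1/10 s, in which the tool goes at most 50 mm and 8.59 degrees, less where a joint would pass 70% of its speed; a pose out of reach is approached as far as the arm can. A call with a gripper value outside its range is refused whole. The fingers move at their own pace and stop on an object; "grip_force" is the grip in N (left out, the last holds). Time passes only in rows, so rows that repeat a pose let the fingers close. It gives the time, the measured TCP pose, the force and the opening at its end, in the units of the state.
- readout.sense(): the state, without advancing time (a new reading comes with each control period).
- cams.capture(name): name is "side" or "top" or "wrist"; returns (picture, depth): 400x640x3 uint8, red, green, blue; 400x640 float32, mm along the optical axis (not along the pixel's ray), 0 where there is no reading.
- cams.camera_info(name): a dict with "vfov" (degrees; the focal length in pixels is half the picture's height over the tangent of half this angle, whatever the lens; pixels are square), "cx", "cy" (the principal point, pixels), "k1" (the pictures are not rectified: a ray, as slopes to the right and down, at radius r is drawn at 1 + k1 r^2 times it, then the intrinsics apply), "rvec" (rotation vector, rad) and "tvec" (3), from world to camera coordinates, as OpenCV has them. Camera axes: x right, y down, z forward; pixel columns grow to the right and rows downward; lengths in mm; the calibration is good to about 2 mm. A picture is of the moment at which its call begins: read the wrist's pose just before it. camera_info takes no time and is no camera call; for the wrist camera it gives the pose at the moment of the call.
- workorder.finish_job(): hands the job in, once; it reports no verdict.
Trained networks look in the newest picture that a camera, given by its name, has taken for a name from the list of things; names that differ only in an ending like _2 or _b are one class to them, and where a whole thing is asked for, a point or a joint stands for the part that bears it (a point fixed in the world has none). Each returns a list of dicts, best first, with "conf" (0 to 1); they miss things now and then, are a little off and sometimes report something else, mostly with a low value. They report only what shows in the picture. A call takes as long as a camera call. They do not tell look-alikes from the thing itself.
- spotter.regions_of(camera, target): "pixels" (400x640 bool, what is visible of it) and "extent" ([centre column, centre row, width, height] in pixels, round what is visible of it).
The state is a dict: "time_s": time; "joints": joint angles; "dq": joint speeds; "tau": joint torques, N m; "eef_pos": TCP position; "ee_rot": TCP orientation; "force": force on the tool from outside, world axes, zero at the start; "wrist_torque": the same for the moment, N m; "grip_width": opening from 0.0 (shut) to 1.0 (fully open).
Only numpy, scipy, OpenCV 4.12 (cv2) and the standard library are available. Lean on these libraries where they do the work, as an engineer would, in place of code of your own. Each camera call takes 0.05 s, during which the arm holds its last target. There are 200 camera calls.

## Working session

There is one attempt and no reset: what is moved stays moved. The work goes in short steps, Python scripts to look and compute and a tool call to move; the robot and the scene stay as the last step left them, time stands still between calls to the robot, and variables do not carry over. Pictures are saved under pics/ and viewed, about 8 in all and at most 12, crops included, and the job is handed in when it is done.

Besides the shell and the picture viewer there is one more tool, called after ">>>" as name(argument=value, ...) on one line, values as JSON. step_arm: Moves the arm, as the interface text tells. Its arguments: {"type":"object","properties":{"plan":{"type":"string"},"grip_force":{"type":"number"}},"required":["plan"]}

```bash
mkdir -p pics
cat > h.py <<'E'
import numpy as np, cv2
from rig import readout, cams, workorder, spotter, ctrl
def K(i):
    f=200/np.tan(np.radians(i['vfov'])/2); return np.array([[f,0,i['cx']],[0,f,i['cy']],[0,0,1.]]),np.array([i['k1'],0,0,0,0.])
def pts(info,depth,mask):
    """world points of masked pixels"""
    v,u=np.nonzero(mask&(depth>0)); k,d=K(info)
    n=cv2.undistortPoints(np.c_[u,v].astype(float)[:,None],k,d)[:,0]
    z=depth[v,u]; c=np.c_[n*z[:,None],z]
    R=cv2.Rodrigues(np.array(info['rvec'],float))[0]
    return (c-np.array(info['tvec']).ravel())@R
def proj(info,P):
    k,d=K(info); return cv2.projectPoints(np.array(P,float).reshape(-1,1,3),np.array(info['rvec'],float),np.array(info['tvec'],float),k,d)[0][:,0]
E
python3 - <<'E'
from h import *
ims=[]
for c in ['top','side']:
    im,d=cams.capture(c); i=cams.camera_info(c); ims.append(im)
    for t in ['bottle','wand','stand','sharps_bin','strip_vial','tape_roll']:
        for r in spotter.regions_of(c,t):
            if r['conf']<.2: continue
            p=pts(i,d,r['pixels'])
            if len(p)<5: continue
            print(c,t,round(r['conf'],2),np.round(r['extent']),'med',np.median(p,0).round(),'lo',np.percentile(p,2,0).round(),'hi',np.percentile(p,98,0).round())
    np.savez('/tmp/%s.npz'%c,im=im,d=d)
    cv2.imwrite('pics/%s0.png'%c,im[...,::-1])
print(readout.sense(),ctrl.hold_point_z)
E
```

```text
top bottle 0.79 [278. 248.  34.  23.] med [433. 127.  46.] lo [410.  87.   0.] hi [461. 171.  53.]
top wand 0.88 [420. 167.  28.  27.] med [ 632. -218.  181.] lo [ 620. -245.   -1.] hi [ 687. -205.  202.]
top wand 0.49 [384. 208.  13.  18.] med [ 538. -143.   97.] lo [ 532. -153.   12.] hi [ 549. -136.  105.]
top stand 0.93 [370. 171.  50.  45.] med [ 636. -103.   69.] lo [ 591. -163.    3.] hi [698. -54.  74.]
top stand 0.27 [275. 248.  33.  24.] med [435. 127.  46.] lo [412.  87.   3.] hi [462. 172.  53.]
top sharps_bin 0.61 [462. 190.  54.  51.] med [ 587. -330.  120.] lo [ 543. -391.    1.] hi [ 644. -289.  135.]
top strip_vial 0.69 [190. 183.  13.  14.] med [605. 372.  52.] lo [593. 362.  11.] hi [621. 388.  60.]
top tape_roll 0.88 [344. 130.  21.  22.] med [762. -44.  23.] lo [735. -68.  -1.] hi [791. -15.  29.]
top tape_roll 0.29 [372. 163.  14.  21.] med [ 641. -106.  151.] lo [ 634. -118.   82.] hi [658. -96. 158.]
side bottle 0.72 [359. 285.  35.  47.] med [428. 140.  44.] lo [408.  90.  10.] hi [457. 176.  49.]
side wand 0.84 [366. 131.  18.  62.] med [ 630. -210.  136.] l
[... 564 characters left out ...]
 26.]
{'time_s': 0.7, 'joints': array([-1.55340837e+00,  3.12884958e-01,  1.49767496e+00,  6.19279771e-08,
        1.33099589e+00, -2.23386711e-01]), 'dq': array([-0.00042147, -0.0016109 , -0.00039535,  0.00072576,  0.00061848,
       -0.00193259]), 'tau': array([ 1.47285875e-03, -4.12100172e+01, -2.59872991e+01, -1.60762147e-04,
        5.65334103e-04, -1.23429569e-05]), 'eef_pos': array([ 125.18416803, -509.87437238,  198.11131162]), 'ee_rot': array([ 1.83281235e-05,  9.92762193e-01,  1.20096739e-01, -1.86425115e-06]), 'force': array([ 0.11697167, -1.23324125, -0.58749648]), 'wrist_torque': array([-0.01820673, -0.02642524, -0.03988146]), 'grip_width': 1.0004223612230263} 18.700000000000003
```

View pics/top0.png

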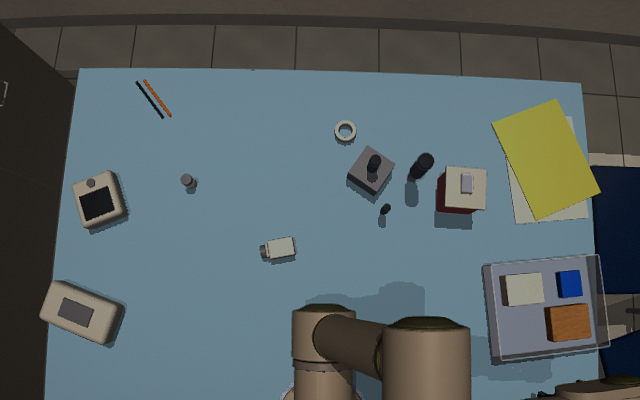

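View pics/side0.png

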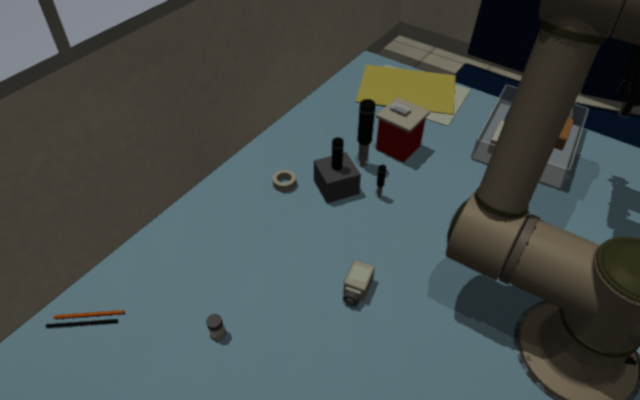

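The top view shows the lying bottle at (278,248) with its cap to the left. The three wand candidates are:
- **(373,165):** in the stand, top at 155 mm.
- **(421,167):** free, 200 mm tall.
- **(385,210):** free, 100 mm tall.

The one in the stand is the middle size and the only one seated as described. I'll fit the bottle next and confirm the wand in a crop.

```bash
cat >> h.py <<'E'
def plan(target,yaw=None):
    """tool-frame shift (cm) and twist (deg) to a world TCP target, tool down"""
    from scipy.spatial.transform import Rotation as Ro
    s=readout.sense(); q=s['ee_rot']; R=Ro.from_quat([q[1],q[2],q[3],q[0]]).as_matrix()
    y0=np.degrees(np.arctan2(R[1,0],R[0,0]))
    d=R.T@(np.array(target)-s['eef_pos'])/10
    tw=0 if yaw is None else -((yaw-y0+180)%360-180)   # tool z is down
    print('t',s['time_s'],'tcp',s['eef_pos'].round(1),'yaw',round(y0,1),'tilt',np.degrees(np.arccos(-R[2,2])).round(2),'shift cm',d.round(2),'twist',round(tw,1),'j6',s['joints'][5].round(2),'F',s['force'].round(1),'w',round(s['grip_width'],3))
E
python3 - <<'E'
from h import *
for c in ['top','side']:
    z=np.load('/tmp/%s.npz'%c); i=cams.camera_info(c); d=z['d']
    p=pts(i,d,d>0)
    m=(abs(p[:,0]-433)<70)&(abs(p[:,1]-135)<75)&(p[:,2]>30)&(p[:,2]<65); b=p[m]
    r=cv2.minAreaRect(b[b[:,2]>38][:,:2].astype(np.float32)); print(c,len(b),'rect',r, 'top z',np.percentile(b[:,2],[50,90]))
    u,s,v=np.linalg.svd(b[:,:2]-b[:,:2].mean(0),full_matrices=False); print(v[0],b[:,:2].mean(0),s)
    m=(abs(p[:,0]-640)<40)&(abs(p[:,1]+106)<40)&(p[:,2]>145); print('wandtop',p[m].mean(0),m.sum())
plan([430,130,230],103)
z=np.load('/tmp/side.npz'); cv2.imwrite('pics/crop1.png',cv2.resize(z['im'][90:215,270:430,::-1],None,fx=4.5,fy=4.5,interpolation=cv2.INTER_CUBIC))
E
```

```text
top 599 rect ((435.33770751953125, 130.25894165039062), (48.27161407470703, 88.52325439453125), 12.696101188659668) top z [46.60820078 50.67863706]
[-0.21432483  0.97676244] [435.46466819 126.71762602] [600.79879742 324.63896994]
wandtop [ 647.14784483 -108.99057227  153.58372483] 113
side 825 rect ((433.865966796875, 132.10498046875), (48.37472152709961, 89.57870483398438), 11.539992332458496) top z [45.4501672  48.05477454]
[-0.20309877  0.97915826] [432.17127222 132.45674252] [701.24421327 383.67936129]
wandtop [ 644.7064273  -104.98107725  152.13907894] 91
t 0.7 tcp [ 125.2 -509.9  198.1] yaw 13.8 tilt 0.0 shift cm [ 44.86 -54.87  -3.19] twist -89.2 j6 -0.22 F [ 0.1 -1.2 -0.6] w 1.0
```

View pics/crop1.png

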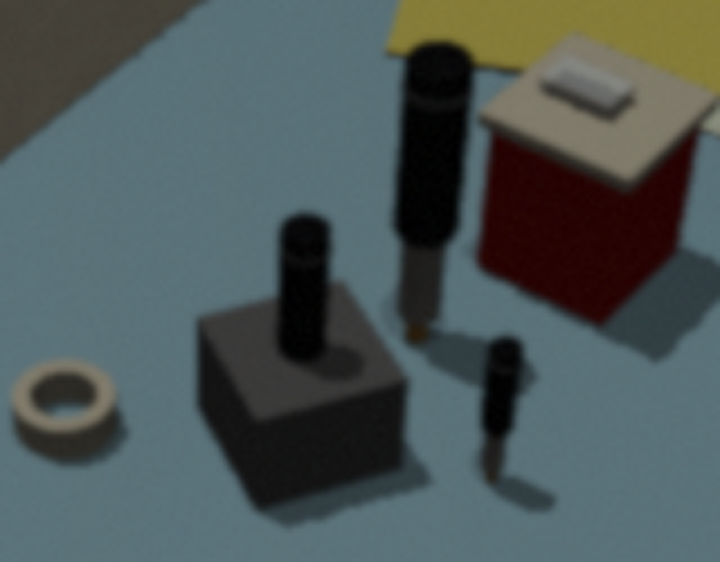

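The crop confirms it: the middle-sized wand is in the stand (crop 303,285), with a larger one at (430,170) and a smaller one at (500,400). I'm moving above the bottle's cap end.

>>> step_arm(plan="44.9 -54.9 -3.2 -88 100;44.9 -54.9 -3.2 -88 100;44.9 -54.9 -3.2 -88 100;44.9 -54.9 -3.2 -88 100;44.9 -54.9 -3.2 -88 100;44.9 -54.9 -3.2 -88 100;44.9 -54.9 -3.2 -88 100;44.9 -54.9 -3.2 -88 100;44.9 -54.9 -3.2 -88 100;44.9 -54.9 -3.2 -88 100", grip_force=20)

```text
time_s: 1.7
eef_pos: [340.5, -57.0, 221.1]
ee_rot: [0.001, 0.642, 0.766, 0.0]
force: [0.3, -1.2, -0.8]
grip_width: 1.001
```

Run:
```python
from h import *
plan([435,130,230],102)
```

```text
t 1.7 tcp [340.5 -57.  221.1] yaw 100.1 tilt 0.09 shift cm [16.76 12.57 -0.89] twist -1.9 j6 -0.69 F [ 0.3 -1.2 -0.8] w 1.001
```

>>> step_arm(plan="16.8 12.6 -0.9 -2 100;16.8 12.6 -0.9 -2 100;16.8 12.6 -0.9 -2 100;16.8 12.6 -0.9 -2 100;16.8 12.6 -0.9 -2 100;16.8 12.6 -0.9 -2 100;16.8 12.6 -0.9 -2 100")

```text
time_s: 2.4
eef_pos: [435.5, 127.1, 229.5]
ee_rot: [-0.0, 0.631, 0.776, -0.0]
force: [0.4, 0.3, -0.5]
grip_width: 0.998
```

Run:
```python
from h import *
i=cams.camera_info('wrist'); im,d=cams.capture('wrist')
cv2.imwrite('pics/w1.png',im[...,::-1])
p=pts(i,d,d>0)
b=p[(abs(p[:,0]-435)<80)&(abs(p[:,1]-131)<80)&(p[:,2]>38)&(p[:,2]<60)]
print(len(b),cv2.minAreaRect(b[:,:2].astype(np.float32)),np.percentile(b[:,2],[10,50,90]))
c=p[(abs(p[:,0]-435)<80)&(abs(p[:,1]-131)<80)&(p[:,2]>12)&(p[:,2]<60)]
print(cv2.minAreaRect(c[:,:2].astype(np.float32)))
plan([425,174,10],102)
```

```text
3201 ((435.62548828125, 127.38099670410156), (47.98379898071289, 88.27831268310547), 12.257490158081055) [40.47246617 47.57866813 48.76406719]
((435.3571472167969, 128.6161651611328), (47.98379898071289, 90.80626678466797), 12.257490158081055)
t 2.45 tcp [435.5 126.8 229.7] yaw 101.7 tilt 0.02 shift cm [ 4.84 -0.07 21.97] twist -0.3 j6 -0.18 F [-0.1  0.4  0.4] w 1.0
```

View pics/w1.png

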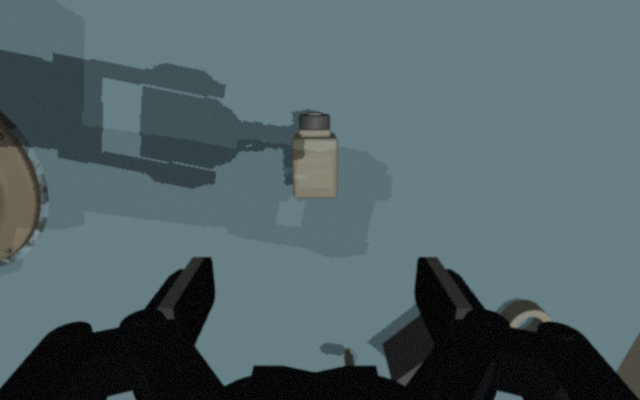

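The wrist view shows the bottle at (315,165), cap up in the image, and agrees with the fit. I'll descend over the cap, then grip it lightly near the end.

>>> step_arm(plan="4.6 0 5 -0.5 100;4.6 0 10 -0.5 100;4.6 0 15 -0.5 100;4.6 0 19 -0.5 100;4.6 0 21.5 -0.5 100;4.6 0 22.3 -0.5 100;4.6 0 22.3 -0.5 100;4.6 0 22.3 -0.5 0;4.6 0 22.3 -0.5 0;4.6 0 22.3 -0.5 0", grip_force=20)

```text
time_s: 3.45
eef_pos: [427.2, 173.0, 7.8]
ee_rot: [0.001, 0.628, 0.778, 0.001]
force: [-0.0, -0.6, 0.0]
grip_width: 0.509
```

>>> step_arm(plan="0 0 0 0 0;0 0 0 0 0;0 0 0 0 0;0 0 0 0 0;0 0 0 0 0")

```text
time_s: 3.95
eef_pos: [426.8, 173.1, 6.9]
ee_rot: [0.0, 0.628, 0.778, 0.0]
force: [-0.7, 1.2, 5.3]
grip_width: -0.001
```

The fingers shut completely, so the grip missed. I'll look.

Run:
```python
from h import *
im,d=cams.capture('side'); i=cams.camera_info('side'); im2,_=cams.capture('wrist')
a=cv2.resize(im[220:330,280:440],None,fx=2.5,fy=2.5); b=cv2.resize(im2,None,fx=.625,fy=.625)
o=np.zeros((a.shape[0]+b.shape[0],400,3),np.uint8);o[:len(a)]=a;o[len(a):]=b
cv2.imwrite('pics/m1.png',o[...,::-1])
p=pts(i,d,d>0); b=p[(abs(p[:,0]-433)<70)&(abs(p[:,1]-115)<75)&(p[:,2]>38)&(p[:,2]<55)]
print(cv2.minAreaRect(b[:,:2].astype(np.float32)))
```

```text
((416.9123229980469, 140.09909057617188), (99.71916198730469, 22.889602661132812), 80.52333068847656)
```

View pics/m1.png

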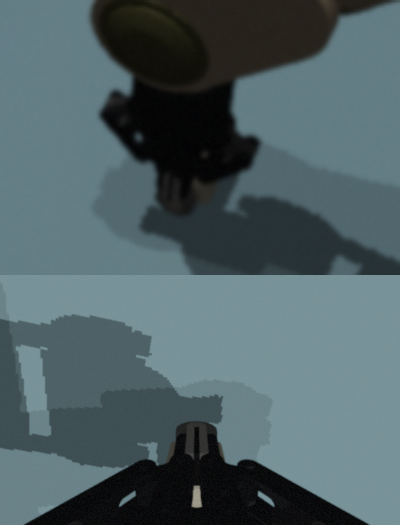

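The fingers are shut and the bottle sits just behind them, squeezed out toward its base. I'll open, lift and re-measure.

>>> step_arm(plan="0 0 0 0 100;0 0 0 0 100;0 0 0 0 100;0 0 0 0 100;0 0 -5 0 100;0 0 -10 0 100;0 0 -15 0 100;-3 0 -20 0 100;-5 0 -22 0 100;-5 0 -22 0 100")

```text
time_s: 5.05
eef_pos: [439.0, 122.4, 230.0]
ee_rot: [0.003, 0.629, 0.778, 0.002]
force: [-1.0, 0.0, 0.5]
grip_width: 0.998
```

```bash
cat > meas.py <<'E'
from h import *
i=cams.camera_info('wrist'); im,d=cams.capture('wrist')
np.savez('/tmp/w.npz',im=im,d=d)
p=pts(i,d,d>0); s=readout.sense()['eef_pos']
for lo in (38,12):
    b=p[(np.hypot(p[:,0]-435,p[:,1]-115)<110)&(p[:,2]>lo)&(p[:,2]<60)]
    print(len(b),cv2.minAreaRect(b[:,:2].astype(np.float32)),np.percentile(b[:,2],[10,50,90]))
plan(s,102)
E
python3 meas.py
```

```text
3232 ((436.01220703125, 127.77526092529297), (47.6683235168457, 88.20556640625), 11.234288215637207) [40.47680183 47.55494047 48.69350481]
3540 ((435.8603515625, 128.85406494140625), (47.66814422607422, 90.36701202392578), 11.142352104187012) [38.48164675 47.4038273  48.66169865]
t 5.1 tcp [437.7 123.4 227.6] yaw 102.1 tilt 0.15 shift cm [0. 0. 0.] twist 0.1 j6 -0.2 F [-0.7  0.5 -0.5] w 1.003
```

The bottle barely moved, so the pads closed just past the cap's end. I'll take a bite 8–9 mm further in.

```bash
python3 -c "
from h import *
plan([428.9,164.2,7],101.3)"
```

```text
t 5.1 tcp [437.7 123.4 227.6] yaw 102.1 tilt 0.15 shift cm [ 4.18 -0.06 22.06] twist 0.8 j6 -0.2 F [-0.7  0.5 -0.5] w 1.003
```

>>> step_arm(plan="4.2 0 5 0.8 100;4.2 0 10 0.8 100;4.2 0 15 0.8 100;4.2 0 19 0.8 100;4.2 0 21.5 0.8 100;4.2 0 22.1 0.8 100;4.2 0 22.1 0.8 100;4.2 0 22.1 0.8 0;4.2 0 22.1 0.8 0;4.2 0 22.1 0.8 0", grip_force=20)

```text
time_s: 6.1
eef_pos: [428.8, 165.3, 6.6]
ee_rot: [0.001, 0.633, 0.774, 0.001]
force: [1.8, 0.5, -0.8]
grip_width: 0.511
```

>>> step_arm(plan="0 0 0 0 0;0 0 0 0 0;0 0 0 0 0")

```text
time_s: 6.4
eef_pos: [429.6, 166.1, 7.7]
ee_rot: [0.001, 0.633, 0.774, 0.002]
force: [-5.1, 5.5, 19.3]
grip_width: 0.228
```

>>> step_arm(plan="0 0 0 0 0;0 0 0 0 0")

```text
time_s: 6.6
eef_pos: [429.6, 166.0, 7.7]
ee_rot: [0.001, 0.633, 0.774, 0.002]
force: [-5.2, 5.5, 20.6]
grip_width: 0.228
```

The grip stopped at about 19 mm with a 20 N upward force: the pads sit too high and ride over the top of the round cap. I'll open and go about 7 mm lower.

>>> step_arm(plan="0 0 0 0 100;0 0 0 0 100;0 0 0 0 100;0 0 0 0 100;0 0 -5 0 100;0 0 -10 0 100;0 0 -15 0 100;-4 0 -20 0 100;-4 0 -22 0 100;-4 0 -22 0 100")

```text
time_s: 7.6
eef_pos: [437.9, 125.0, 229.3]
ee_rot: [0.003, 0.634, 0.774, 0.002]
force: [-0.4, -0.5, 0.2]
grip_width: 1.001
```

```bash
python3 meas.py
python3 - <<'E'
import numpy as np,cv2
z=np.load('/tmp/w.npz')['im']; cv2.imwrite('pics/w2.png',cv2.resize(z[60:260,200:440],None,fx=2,fy=2)[...,::-1])
E
```

```text
3230 ((434.8612060546875, 126.91218566894531), (47.962764739990234, 87.27298736572266), 11.009212493896484) [40.41530469 47.52290597 48.72642926]
3551 ((434.59576416015625, 128.1932373046875), (47.95745849609375, 89.90632629394531), 11.06860637664795) [38.65147788 47.37423233 48.6806335 ]
t 7.65 tcp [436.8 125.5 226.8] yaw 101.4 tilt 0.18 shift cm [0. 0. 0.] twist -0.6 j6 -0.18 F [ 0.2 -0.  -0.2] w 1.002
```

View pics/w2.png

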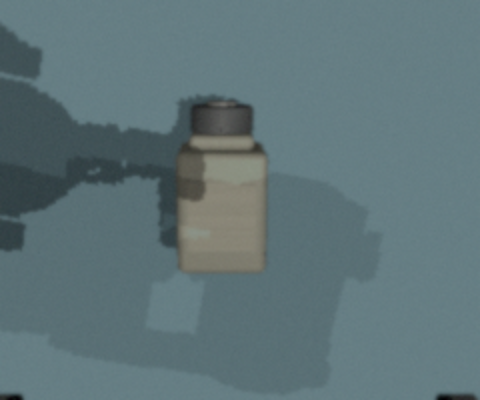

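The bottle is unmoved, cap at crop (222,120). I'll retry lower.

>>> step_arm(plan="3.8 -0.1 5 0 100;3.8 -0.1 10 0 100;3.8 -0.1 15 0 100;3.8 -0.1 19 0 100;3.8 -0.1 21.5 0 100;3.8 -0.1 22.4 0 100;3.8 -0.1 22.5 0 100;3.8 -0.1 22.5 0 0;3.8 -0.1 22.5 0 0;3.8 -0.1 22.5 0 0")

```text
time_s: 8.65
eef_pos: [428.3, 163.1, 1.6]
ee_rot: [0.001, 0.633, 0.774, 0.001]
force: [-0.3, -0.1, 0.6]
grip_width: 0.517
```

>>> step_arm(plan="0 0 0 0 0;0 0 0 0 0;0 0 0 0 0")

```text
time_s: 8.95
eef_pos: [428.1, 163.1, 1.5]
ee_rot: [0.0, 0.633, 0.774, 0.001]
force: [-0.9, 0.5, 6.8]
grip_width: 0.38
```

The bottle is gripped: about 32 mm opening, against a 34 mm cap. I'll raise it along an arc about the base's lower edge so it can pivot in the pads.

>>> step_arm(plan="-0.3 0 -0.8 0 0;-0.7 0 -1.6 0 0;-1.1 0 -2.3 0 0;-1.6 0 -3 0 0;-2.1 0 -3.6 0 0;-2.7 0 -4.1 0 0;-3.3 0 -4.6 0 0;-4 0 -5 0 0;-4 0 -5 0 0;-4 0 -5 0 0")

```text
time_s: 9.95
eef_pos: [435.5, 123.7, 50.6]
ee_rot: [-0.0, 0.633, 0.774, -0.0]
force: [-0.2, 0.7, -2.9]
grip_width: 0.378
```

```bash
cat > see.py <<'E'
from h import *
import sys
im,d=cams.capture('side'); i=cams.camera_info('side'); s=readout.sense()
im2,d2=cams.capture('wrist'); i2=cams.camera_info('wrist')
np.savez('/tmp/s.npz',im=im,d=d,im2=im2,d2=d2)
for c,i_,d_ in (('side',i,d),('wrist',i2,d2)):
  for r in spotter.regions_of(c,'bottle')[:2]:
    if r['conf']<.2: continue
    p=pts(i_,d_,r['pixels']); 
    if len(p)>5: print(c,round(r['conf'],2),len(p),np.round(r['extent']),'lo',np.percentile(p,3,0).round(),'hi',np.percentile(p,97,0).round())
a=cv2.resize(im[200:330,290:450],None,fx=3,fy=3); b=cv2.resize(im2,None,fx=.75,fy=.75)
o=np.vstack([a,b[:300]]); 
if len(sys.argv)>1: cv2.imwrite('pics/%s.png'%sys.argv[1],o[:600,:,::-1])
plan(s['eef_pos'])
E
python3 see.py lift1
```

```text
side 0.65 454 [366. 262.  34.  36.] lo [415.  59.  53.] hi [458. 142.  92.]
wrist 0.94 11853 [316. 294.  96. 159.] lo [421.  60.  69.] hi [462. 138.  93.]
t 10.15 tcp [435.3 124.   50.4] yaw 101.5 tilt 0.03 shift cm [-0.02 -0.    0.  ] twist 0 j6 -0.18 F [-0.4  0.7 -1.8] w 0.376
```

View pics/lift1.png

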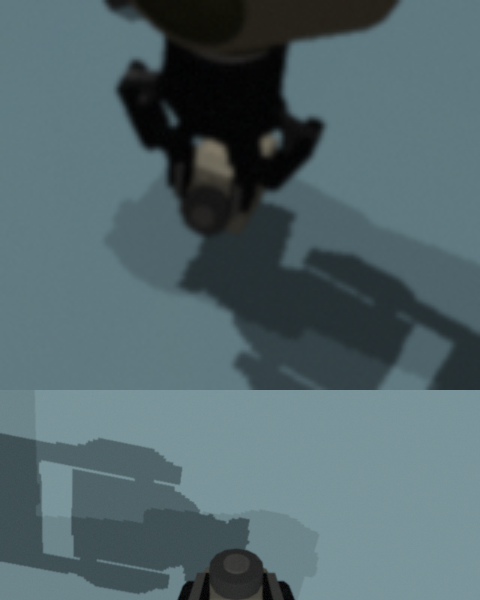

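The bottle is held rigidly and stays level at about 90 mm. The tool cannot tilt, so I need an outside push to turn it in the pads. I'll regrip near the middle (s≈50 mm) and lower the cap over the fixed stand's edge so the bottle turns cap-up. First I set it down and regrip, and measure the stand.

>>> step_arm(plan="0 0 1.5 0 0;0 0 3 0 0;0 0 4.2 0 0;0 0 4.9 0 0;0 0 4.9 0 0;0 0 4.9 0 100;0 0 4.9 0 100;0 0 4.9 0 100;0 0 4.9 0 100;0 0 4.9 0 100")

```text
time_s: 11.15
eef_pos: [435.6, 123.8, 1.7]
ee_rot: [0.0, 0.633, 0.774, 0.0]
force: [-1.1, 0.2, -0.6]
grip_width: 0.998
```

>>> step_arm(plan="-1 0 0 0 100;-2 0 0 0 100;-3 0 0 0 100;-3 0 0 0 100;-3 0 0 0 0;-3 0 0 0 0;-3 0 0 0 0;-3 0 0 0 0;-3 0 0 0 0;-3 0 0 0 0")

```text
time_s: 12.15
eef_pos: [441.4, 94.6, 1.7]
ee_rot: [-0.0, 0.633, 0.774, 0.0]
force: [-1.8, 1.7, 4.2]
grip_width: 0.553
```

Run:
```python
from h import *
for c in ['top','side']:
    z=np.load('/tmp/%s.npz'%c); i=cams.camera_info(c)
    p=pts(i,z['d'],z['d']>0)
    b=p[(np.hypot(p[:,0]-644,p[:,1]+107)<75)&(p[:,2]>64)&(p[:,2]<76)]
    r=cv2.minAreaRect(b[:,:2].astype(np.float32)); print(c,len(b),r,cv2.boxPoints(r).round())
plan([0,0,0])
```

```text
top 985 ((648.4539184570312, -109.20352935791016), (90.53050231933594, 91.9605484008789), 56.594146728515625) [[ 585. -122.]
 [ 662. -172.]
 [ 712.  -97.]
 [ 635.  -46.]]
side 788 ((646.2144775390625, -107.6484375), (92.08660888671875, 95.03916931152344), 56.821407318115234) [[ 581. -120.]
 [ 661. -172.]
 [ 711.  -95.]
 [ 632.  -43.]]
t 12.15 tcp [441.4  94.6   1.7] yaw 101.5 tilt 0.01 shift cm [ -0.51 -45.14   0.18] twist 0 j6 -0.25 F [-1.8  1.7  4.2] w 0.553
```

Held at 47 mm. I'm carrying the bottle level to the stand's left-front face, turning the cap toward the stand.

```bash
python3 -c "
from h import *
plan([575,-61,100],-33.4)"
```

```text
t 12.15 tcp [441.4  94.6   1.7] yaw 101.5 tilt 0.01 shift cm [-17.9   10.01  -9.83] twist 134.9 j6 -0.25 F [-1.8  1.7  4.2] w 0.553
```

>>> step_arm(plan="0 0 -4 8 0;0 0 -8 16 0;-3 2 -9.8 24 0;-6 4 -9.8 32 0;-10 6 -9.8 40 0;-14 8 -9.8 48 0;-17.9 10 -9.8 56 0;-17.9 10 -9.8 64 0;-17.9 10 -9.8 72 0;-17.9 10 -9.8 80 0", grip_force=25)

```text
time_s: 13.15
eef_pos: [574.8, -61.4, 98.8]
ee_rot: [-0.0, 0.983, 0.183, -0.001]
force: [0.6, 0.1, -2.1]
grip_width: 0.553
```

>>> step_arm(plan="0 0 0 8 0;0 0 0 16 0;0 0 0 24 0;0 0 0 32 0;0 0 0 40 0;0 0 0 48 0;0 0 0 55 0;0 0 0 55 0;0 0 0 55 0;0 0 0 55 0")

```text
time_s: 14.15
eef_pos: [574.9, -61.2, 99.5]
ee_rot: [0.0, 0.958, -0.288, -0.0]
force: [0.2, 0.4, -1.6]
grip_width: 0.553
```

```bash
python3 see.py; python3 -c "
from h import *
plan([582,-65.5,85],-33.4)
z=np.load('/tmp/s.npz');cv2.imwrite('pics/st1.png',cv2.resize(np.vstack([z['im'][110:240,240:440],z['im2'][200:400:2,100:500:2]]),None,fx=2.5,fy=2.5)[...,::-1])"
```

```text
side 0.83 840 [356. 178.  32.  44.] lo [523. -83.  98.] hi [601. -14. 147.]
wrist 0.74 19310 [315. 264. 119. 202.] lo [535. -89. 123.] hi [609. -28. 146.]
wrist 0.61 1676 [140.  14.  90.  27.] lo [733. -55.   2.] hi [758. -17.  26.]
t 14.35 tcp [575.  -61.2  99.6] yaw -33.5 tilt 0.0 shift cm [-0.   -0.    0.01] twist 0 j6 1.85 F [ 0.  -0.  -1.8] w 0.554
t 14.35 tcp [575.  -61.2  99.6] yaw -33.5 tilt 0.0 shift cm [ 0.82 -0.03  1.46] twist -0.1 j6 1.85 F [ 0.  -0.  -1.8] w 0.554
```

View pics/st1.png

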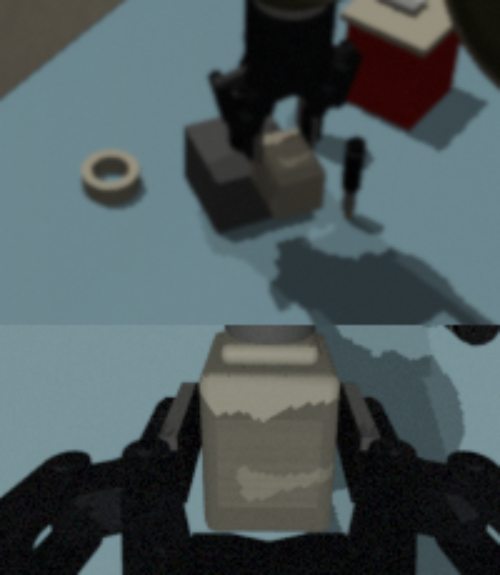

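The bottle is held level with its cap toward the stand (upper picture, 285,165). I'll lower the cap onto the stand edge.

>>> step_arm(plan="0.8 0 1 0 0;0.8 0 2.2 0 0;0.8 0 3.2 0 0;0.8 0 3.8 0 0;0.8 0 4.3 0 0;0.8 0 4.8 0 0;0.8 0 5.3 0 0;0.8 0 5.7 0 0;0.8 0 6.1 0 0;0.8 0 6.4 0 0")

```text
time_s: 15.35
eef_pos: [579.4, -64.6, 35.5]
ee_rot: [-0.0, 0.957, -0.288, -0.003]
force: [-14.7, 4.1, 12.7]
grip_width: 0.553
```

```bash
cat > ax.py <<'E'
from h import *
import sys
i=cams.camera_info('wrist'); im,d=cams.capture('wrist')
for r in spotter.regions_of('wrist','bottle')[:1]:
    print(r['conf'],r['extent'])
    p=pts(i,d,r['pixels']); s=readout.sense()['eef_pos']; p=p[np.linalg.norm(p[:,:2]-s[:2],axis=1)<90]
    c=float(sys.argv[1]); a=np.array([np.cos(np.radians(c)),np.sin(np.radians(c))])
    x=(p[:,:2]-s[:2])@a
    # profile along tool x: height of visible surface
    for lo in range(-70,70,10):
        m=(x>=lo)&(x<lo+10)
        if m.sum()>20: print(lo+5,np.median(p[m,2]).round(1),m.sum())
np.savez('/tmp/w.npz',im=im,d=d)
plan(readout.sense()['eef_pos'])
E
python3 ax.py -33.4
```

```text
0.64 [314.8, 261.2, 118.3, 167.3]
-55 61.9 116
-45 65.5 652
-35 71.9 794
-25 77.9 918
-15 84.6 1139
-5 90.6 1562
5 89.5 3198
15 88.8 2475
25 93.2 2547
35 83.3 2829
45 71.5 45
t 15.45 tcp [579.4 -64.6  35.2] yaw -33.5 tilt 0.34 shift cm [0. 0. 0.] twist 0 j6 1.84 F [-13.1   4.1  10.2] w 0.552
```

It turns (about 33° so far). I'll keep going, down and forward.

>>> step_arm(plan="0.1 0 0.2 0 0;0.3 0 0.3 0 0;0.5 0 0.4 0 0;0.7 0 0.5 0 0;0.9 0 0.6 0 0;0.9 0 0.6 0 0", grip_force=20)

```text
time_s: 16.05
eef_pos: [583.7, -67.5, 27.8]
ee_rot: [-0.001, 0.958, -0.288, -0.008]
force: [-24.4, 10.9, 9.5]
grip_width: 0.554
```

```bash
python3 ax.py -33.4; python3 see.py >/dev/null;  python3 -c "
from h import *
z=np.load('/tmp/s.npz');cv2.imwrite('pics/st2.png',cv2.resize(np.vstack([z['im'][110:240,240:440],z['im2'][200:400:2,100:500:2]]),None,fx=2.5,fy=2.5)[...,::-1])"
```

```text
0.94 [313.5, 268.8, 118.4, 141.7]
-55 50.2 131
-45 56.9 345
-35 64.8 464
-25 73.1 569
-15 80.5 738
-5 84.6 2790
5 83.6 2334
15 91.3 2420
25 85.1 3305
35 75.7 1138
t 16.15 tcp [583.7 -67.5  27.8] yaw -33.5 tilt 0.89 shift cm [0. 0. 0.] twist 0 j6 1.84 F [-24.1  11.7  10.3] w 0.556
```

View pics/st2.png

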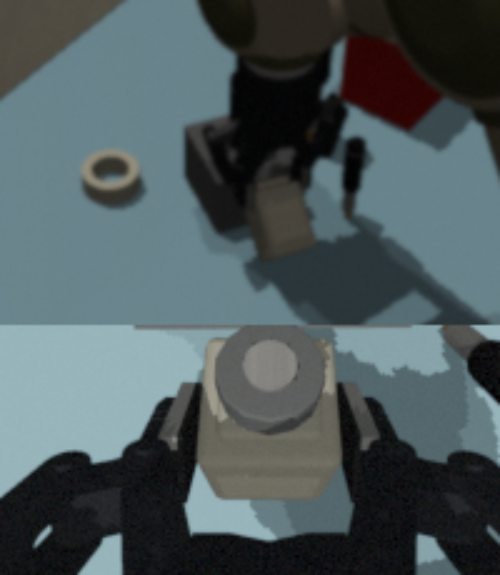

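About 42° now: the cap shows from above at (270,365), and the bottle is leaning on the stand edge. I'll push forward further at this height.

>>> step_arm(plan="0.2 0 0 0 0;0.4 0 0 0 0;0.6 0 0 0 0;0.8 0 0 0 0;1 0 0 0 0;1 0 0 0 0")

```text
time_s: 16.95
eef_pos: [593.0, -72.6, 27.7]
ee_rot: [-0.001, 0.958, -0.288, -0.007]
force: [-18.0, 14.0, 7.9]
grip_width: 0.554
```

```bash
python3 ax.py -33.4
```

```text
0.98 [314.1, 290.7, 118.3, 113.6]
-55 52.3 160
-45 62.0 226
-35 71.4 302
-25 79.0 397
-15 85.7 2414
-5 83.9 2031
5 94.2 1901
15 90.5 2444
t 17.05 tcp [593.3 -72.7  28. ] yaw -33.5 tilt 0.73 shift cm [0. 0. 0.] twist 0 j6 1.84 F [-18.3  13.7   9.4] w 0.547
```

>>> step_arm(plan="0 0 0.3 0 0;0 0 0.6 0 0;-0.1 0 0.9 0 0;-0.2 0 1.2 0 0;-0.2 0 1.4 0 0;-0.2 0 1.4 0 0")

```text
time_s: 17.65
eef_pos: [597.8, -75.6, 19.9]
ee_rot: [0.0, 0.957, -0.288, 0.003]
force: [-9.1, 2.3, 32.9]
grip_width: 0.553
```

```bash
python3 ax.py -33.4
```

```text
0.86 [315.6, 314.7, 117.1, 65.8]
-25 78.4 1349
-15 76.9 1676
-5 91.6 1378
5 89.5 1116
t 17.75 tcp [597.8 -75.6  19.9] yaw -33.5 tilt 0.35 shift cm [0. 0. 0.] twist 0 j6 1.84 F [-8.5  1.9 33. ] w 0.555
```

It appears to have snapped almost upright. I'll measure the cap plane.

```bash
cat > cap.py <<'E'
from h import *
import sys
i=cams.camera_info('wrist'); im,d=cams.capture('wrist'); np.savez('/tmp/w.npz',im=im,d=d)
r=spotter.regions_of('wrist','bottle')[0]; p=pts(i,d,r['pixels'])
p=p[p[:,2]>p[:,2].max()-12] if len(sys.argv)<2 else p[p[:,2]>float(sys.argv[1])]
for _ in range(4):
    c=p.mean(0); n=np.linalg.svd(p-c,full_matrices=False)[2][2]; n*=np.sign(n[2]); e=(p-c)@n; k=abs(e)<2*np.std(e)+.3; p=p[k]
print(len(p),'c',c.round(1),'n',n.round(3),'tilt',np.degrees(np.arccos(n[2])).round(1),'size',np.ptp(p,0).round(1),'rms',e.std().round(2))
cv2.imwrite('pics/cap.png',cv2.resize(im[150:,120:520],None,fx=1.5,fy=1.5)[...,::-1])
plan(readout.sense()['eef_pos'])
E
python3 cap.py
```

```text
2032 c [597.9 -75.3  90.7] n [ 0.473 -0.306  0.826] tilt 34.3 size [23.  26.7 10.3] rms 0.65
t 17.85 tcp [597.8 -75.6  19.9] yaw -33.5 tilt 0.35 shift cm [0. 0. 0.] twist 0 j6 1.84 F [-9.1  3.4 33.2] w 0.555
```

View pics/cap.png

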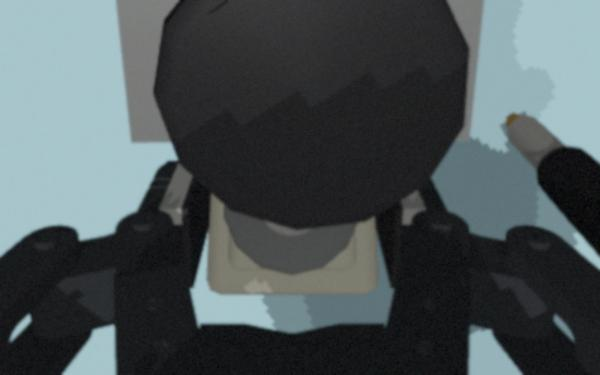

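The camera is close over the wand's handle, which hides the cap. The upward 33 N comes from the table or stand. I'll ease up and back off to see the bottle clearly.

>>> step_arm(plan="-0.2 0 -0.5 0 0;-0.8 0 -1.2 0 0;-2 0 -1.8 0 0;-3.5 0 -2 0 0;-5 0 -2 0 0;-6 0 -2 0 0;-6 0 -2 0 0")

```text
time_s: 18.55
eef_pos: [544.8, -41.1, 35.3]
ee_rot: [-0.0, 0.958, -0.288, -0.001]
force: [0.8, -0.3, -1.8]
grip_width: 0.553
```

```bash
python3 ax.py -33.4;python3 cap.py; python3 see.py|head -3
```

```text
0.98 [313.1, 291.7, 115.5, 117.4]
-25 93.9 1638
-15 91.4 1490
-5 106.1 1875
5 101.6 3940
15 94.2 3276
25 90.9 23
t 18.65 tcp [546.1 -42.   35.6] yaw -33.6 tilt 0.02 shift cm [0. 0. 0.] twist 0 j6 1.87 F [ 0.2 -0.2 -1.8] w 0.557
side 0.66 356 [216. 329.  22.  26.] lo [592. 367.   8.] hi [618. 392.  57.]
side 0.65 873 [362. 207.  29.  47.] lo [491. -44.  38.] hi [554.   7. 105.]
wrist 0.78 12475 [313. 290. 115. 114.] lo [519. -63.  69.] hi [565. -16. 108.]Traceback (most recent call last):
  File "cap.py", line 4, in <module>
    r=spotter.regions_of('wrist','bottle')[0]; p=pts(i,d,r['pixels'])
      ~~~~~~~~~~~~~~~~~~~~~~~~~~~~~~~~~~~~^^^
IndexError: list index out of range
```

```bash
python3 cap.py
python3 - <<'E'
from h import *
# grey cap/button pixels (low saturation dark) vs white body
z=np.load('/tmp/w.npz'); i=cams.camera_info('wrist')
d=z['d']; s=readout.sense()['eef_pos']; a=np.array([.835,-.55]); b=np.array([-.55,-.835])
p=pts(i,d,d>0); q=np.c_[(p[:,:2]-s[:2])@a,(p[:,:2]-s[:2])@b,p[:,2]]
m=(abs(q[:,1])<6)&(abs(q[:,0])<70)&(q[:,2]<125)&(q[:,2]>5)
for lo in range(-60,40,4):
    k=m&(q[:,0]>=lo)&(q[:,0]<lo+4)
    if k.sum(): print(lo+2,np.percentile(q[k,2],[5,50,95]).round(1))
E
```

```text
4322 c [549.6 -45.4 104. ] n [ 0.407 -0.266  0.874] tilt 29.1 size [26.7 31.5 11.5] rms 0.94
t 19.05 tcp [545.9 -42.   35.6] yaw -33.6 tilt 0.0 shift cm [0. 0. 0.] twist 0 j6 1.87 F [-0.2  0.2 -1. ] w 0.554
-26 [93.1 94.  94.4]
-22 [93.2 94.5 95.5]
-18 [92.5 93.5 94.7]
-14 [95.7 96.1 96.5]
-6 [108.1 109.  110.1]
-2 [106.2 108.1 109.6]
2 [104.3 105.7 107.2]
6 [103.1 104.8 106.4]
10 [100.3 102.  103.9]
14 [ 68.1  98.1 100.8]
18 [92.  94.  96.4]
22 [90.  91.8 93.2]
```

The remaining tilt is about 28° (button near z 105, lower base corner about 15 mm up). I'll set the lower corner on the table and drag away from the stand, so friction rights the bottle further.

>>> step_arm(plan="0 0 0.8 0 0;0 0 1.4 0 0;0 0 1.6 0 0;-0.4 0 1.6 0 0;-0.8 0 1.6 0 0;-1.2 0 1.5 0 0;-1.6 0 1.5 0 0;-2 0 1.5 0 0;-2.4 0 1.5 0 0;-2.4 0 1.5 0 0")

```text
time_s: 20.05
eef_pos: [525.1, -28.1, 20.4]
ee_rot: [-0.0, 0.957, -0.289, -0.001]
force: [-0.4, 0.7, -0.6]
grip_width: 0.553
```

```bash
python3 cap.py
```

```text
4473 c [528.9 -31.6  88.8] n [ 0.409 -0.269  0.872] tilt 29.3 size [26.3 31.1 12. ] rms 0.97
t 20.15 tcp [525.4 -28.4  20.4] yaw -33.6 tilt 0.06 shift cm [0. 0. 0.] twist 0 j6 1.88 F [-0.6  0.6 -0.6] w 0.555
```

Barely any contact. I'll go another 6 mm lower and drag again.

>>> step_arm(plan="0 0 0.3 0 0;-0.2 0 0.6 0 0;-0.6 0 0.7 0 0;-1 0 0.7 0 0;-1.4 0 0.7 0 0;-1.8 0 0.7 0 0;-2.2 0 0.7 0 0;-2.6 0 0.7 0 0")

```text
time_s: 20.95
eef_pos: [509.0, -16.9, 17.7]
ee_rot: [0.001, 0.957, -0.289, 0.007]
force: [1.0, -7.9, 24.2]
grip_width: 0.557
```

```bash
python3 cap.py
```

```text
6738 c [514.1 -21.3  90.5] n [ 0.296 -0.189  0.936] tilt 20.6 size [31.7 33.1 12. ] rms 0.97
t 21.05 tcp [508.4 -16.5  17.5] yaw -33.5 tilt 0.69 shift cm [0. 0. 0.] twist 0 j6 1.9 F [ 0.6 -7.6 26.8] w 0.557
```

It's working: 20.6° now. Continuing the drag.

>>> step_arm(plan="-0.4 0 0 0 0;-0.8 0 0 0 0;-1.2 0 0 0 0;-1.6 0 0 0 0;-2 0 0 0 0;-2.4 0 0 0 0;-2.8 0 0 0 0;-2.8 0 0 0 0")

```text
time_s: 21.85
eef_pos: [483.0, 0.6, 15.0]
ee_rot: [0.0, 0.957, -0.289, 0.003]
force: [2.6, -1.2, 8.4]
grip_width: 0.55
```

```bash
python3 cap.py
```

```text
6762 c [486.5  -2.9  90.3] n [ 0.129 -0.085  0.988] tilt 8.9 size [33.2 33.4  8.2] rms 1.01
t 21.95 tcp [483.    0.5  15. ] yaw -33.6 tilt 0.32 shift cm [0. 0. 0.] twist 0 j6 1.91 F [ 2.8 -2.1  8.8] w 0.555
```

8.9°, well inside the tipping limit. Releasing now, then lifting straight up.

>>> step_arm(plan="0 0 0 0 62;0 0 0 0 70;0 0 0 0 100;0 0 0 0 100;0 0 0 0 100;0 0 -2 0 100;0 0 -5 0 100;0 0 -9 0 100;0 0 -13 0 100;0 0 -17 0 100")

```text
time_s: 22.95
eef_pos: [480.5, 1.3, 185.3]
ee_rot: [0.0, 0.957, -0.289, -0.0]
force: [1.0, -0.1, -0.8]
grip_width: 0.998
```

>>> step_arm(plan="-6 0 -2 0 100;-6 0 -3 0 100;-6 0 -3 0 100")

```text
time_s: 23.25
eef_pos: [430.7, 35.1, 215.4]
ee_rot: [-0.0, 0.958, -0.288, 0.002]
force: [1.1, 0.4, -0.6]
grip_width: 1.0
```

```bash
python3 cap.py
cat > but.py <<'E'
from h import *
z=np.load('/tmp/w.npz'); i=cams.camera_info('wrist'); d=z['d']; p=pts(i,d,d>0)
q=p[(p[:,2]>70)&(p[:,2]<96)&(np.hypot(p[:,0]-485,p[:,1]+0)<60)]
c=q[q[:,2]>84]; print('cap rect',cv2.minEnclosingCircle(c[:,:2].astype(np.float32)),c.mean(0).round(1),np.percentile(c[:,2],[5,50,95]).round(1))
b=p[(p[:,2]>60)&(p[:,2]<72)&(np.hypot(p[:,0]-485,p[:,1]+0)<60)]
if len(b)>50: print('shoulder',cv2.minAreaRect(b[:,:2].astype(np.float32)))
E
python3 but.py
```

```text
1182 c [474.4   5.2  88.1] n [ 0.004 -0.     1.   ] tilt 0.2 size [33.2 33.3  4.7] rms 1.02
t 23.35 tcp [431.1  34.2 213.4] yaw -33.6 tilt 0.02 shift cm [0. 0. 0.] twist 0 j6 1.96 F [ 0.5 -0.3  0.3] w 1.002
cap rect ((474.1102294921875, 4.502676486968994), 16.856216430664062) [474.4   4.3  86. ] [84.5 85.8 88.1]
shoulder ((474.1434326171875, 4.524269104003906), (47.926300048828125, 47.95017623901367), 56.423187255859375)
```

View pics/cap.png

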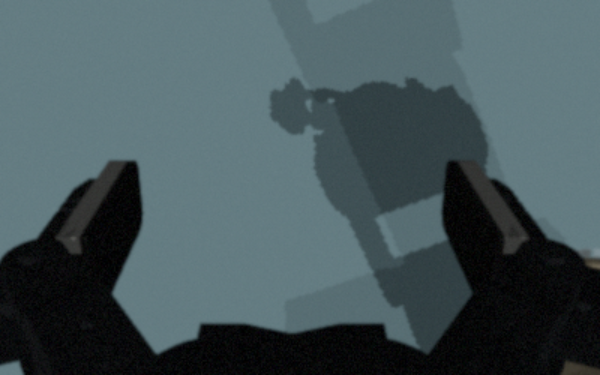

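The bottle stands upright (tilt 0.2°, cap top 88 mm, centre 474, 4.5); the picture crop itself missed it. Next is the wand in the stand: I'll move near it for a closer measurement.

>>> step_arm(plan="4 0 -2.5 0 100;8.5 0 -3 0 100;13 0 -3 0 100;17.5 0 -3 0 100;17.5 0 -3 0 100;17.5 0 -3 0 100")

```text
time_s: 23.95
eef_pos: [576.9, -63.2, 241.2]
ee_rot: [-0.0, 0.957, -0.289, -0.002]
force: [-1.2, 0.3, 0.1]
grip_width: 1.002
```

```bash
cat > wnd.py <<'E'
from h import *
i=cams.camera_info('wrist'); im,d=cams.capture('wrist'); p=pts(i,d,d>0)
q=p[(np.hypot(p[:,0]-645,p[:,1]+107)<35)&(p[:,2]>100)&(p[:,2]<162)]
t=q[q[:,2]>148]
print(len(q),len(t),'top',cv2.minEnclosingCircle(t[:,:2].astype(np.float32)),t.mean(0).round(1), 'all',cv2.minEnclosingCircle(q[:,:2].astype(np.float32)))
b=p[(np.hypot(p[:,0]-645,p[:,1]+107)<75)&(p[:,2]>64)&(p[:,2]<76)]
print('stand',len(b),cv2.minAreaRect(b[:,:2].astype(np.float32)))
plan([t[:,0].mean(),t[:,1].mean(),230],-33.6)
E
python3 wnd.py
```

```text
1275 1231 top ((647.6858520507812, -111.90253448486328), 14.01901912689209) [ 647.9 -111.9  154.6] all ((647.8130493164062, -111.81632232666016), 14.529500961303711)
stand 8286 ((647.6575317382812, -111.601318359375), (90.61800384521484, 90.17654418945312), 56.6843376159668)
t 24.0 tcp [576.5 -62.5 242.3] yaw -33.6 tilt 0.13 shift cm [8.68 0.16 1.21] twist 0.0 j6 1.85 F [-0.6  0.9  0.7] w 0.999
```

The wand is at (647.7, −111.8), with its top at 154.6 mm and the stand centre in agreement. Grasping it.

>>> step_arm(plan="5 0.1 0 0 100;8.7 0.1 0 0 100;8.7 0.1 0 0 100;8.7 0.1 5 0 100;8.7 0.1 9 0 100;8.7 0.1 12.5 0 100;8.7 0.1 14.3 0 100;8.7 0.1 14.6 0 100;8.7 0.1 14.6 0 100;8.7 0.1 14.6 0 0", grip_force=40)

```text
time_s: 25.0
eef_pos: [649.1, -111.1, 99.6]
ee_rot: [0.0, 0.957, -0.288, 0.001]
force: [-0.1, 0.8, 0.6]
grip_width: 0.861
```

>>> step_arm(plan="0 0 0 0 0;0 0 0 0 0;0 0 0 0 0;0 0 0 0 0;0 0 0 0 0;0 0 0 0 0")

```text
time_s: 25.6
eef_pos: [648.8, -111.4, 98.2]
ee_rot: [0.0, 0.957, -0.289, 0.0]
force: [-0.2, 0.4, 5.1]
grip_width: 0.308
```

```bash
python3 -c "
from h import *
plan([647.7,-111.8,176],-33.6)"
```

```text
t 25.6 tcp [ 648.8 -111.4   98.2] yaw -33.6 tilt 0.05 shift cm [-0.07  0.09 -7.78] twist 0.0 j6 1.81 F [-0.2  0.4  5.1] w 0.308
```

Held at 26 mm. Lifting straight up.

>>> step_arm(plan="0 0 -1 0 0;0 0 -2.5 0 0;0 0 -4 0 0;0 0 -6 0 0;0 0 -8 0 0;0 0 -10 0 0;0 0 -12 0 0;0 0 -13.5 0 0;0 0 -14 0 0;0 0 -14 0 0")

```text
time_s: 26.6
eef_pos: [648.7, -111.2, 237.9]
ee_rot: [-0.0, 0.957, -0.289, 0.0]
force: [-0.2, -1.6, -1.9]
grip_width: 0.314
```

Run:
```python
from h import *
s=readout.sense()['eef_pos']
for c in ('side','top'):
    im,d=cams.capture(c); i=cams.camera_info(c)
    p=pts(i,d,d>0)
    q=p[(np.hypot(p[:,0]-s[0],p[:,1]-s[1])<30)&(p[:,2]>125)&(p[:,2]<s[2]-8)]
    print(c,len(q))
    for lo in range(130,240,15):
        k=(q[:,2]>=lo)&(q[:,2]<lo+15)
        if k.sum()>3: print(lo,k.sum(),q[k].mean(0).round(1),q[k].min(0).round(1))
    if c=='side': cv2.imwrite('pics/lift2.png',cv2.resize(im[40:240,260:460],None,fx=3,fy=3)[...,::-1])
plan([474.1,4.5,245])
```

```text
side 221
145 16 [ 645.  -105.5  153.5] [ 641.9 -110.2  145.5]
160 31 [ 641.9 -103.   169.1] [ 636.4 -112.6  161.4]
175 38 [ 642.1 -102.5  181.9] [ 635.9 -111.6  175.1]
190 44 [ 642.6 -102.5  196.7] [ 636.5 -111.4  190. ]
205 44 [640.4 -99.8 213.9] [ 631.7 -110.6  208.1]
220 48 [642.  -98.3 224.8] [ 632.4 -112.   220.4]
top 0
t 26.7 tcp [ 648.3 -111.1  236.5] yaw -33.6 tilt 0.1 shift cm [-20.91  -0.    -0.81] twist 0 j6 1.81 F [ 0.7  0.2 -1.2] w 0.311
```

View pics/lift2.png

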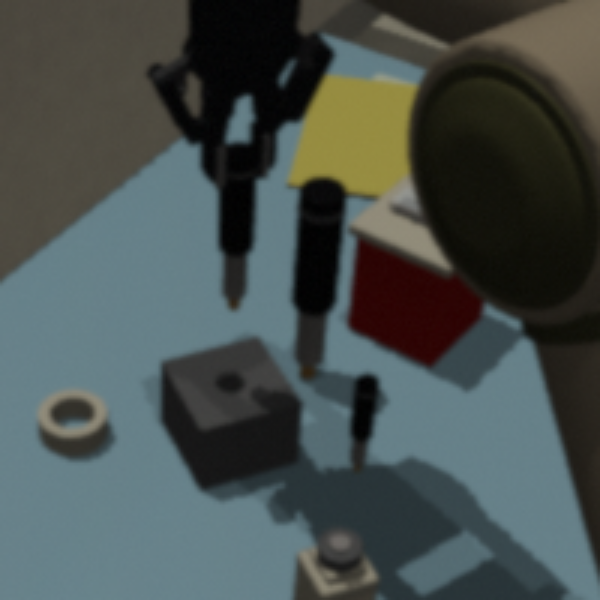

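The wand hangs vertically, tip at about 149 mm (picture 233,303), with the stand empty and the bottle upright at (340,550). Moving over the bottle.

>>> step_arm(plan="-3 0 0 0 0;-7 0 0 0 0;-11 0 0 0 0;-15 0 0 0 0;-18.5 0 0 0 0;-20.9 0 0 0 0;-20.9 0 0 0 0;-20.9 0 0 0 0;-20.9 0 0 0 0")

```text
time_s: 27.6
eef_pos: [474.9, 3.8, 237.2]
ee_rot: [0.0, 0.957, -0.289, -0.0]
force: [-0.0, -0.6, -0.3]
grip_width: 0.311
```

Run:
```python
from h import *
plan([475,5,185],-33.6)
s=readout.sense()['eef_pos']
for c in ('side','top','wrist'):
    im,d=cams.capture(c); i=cams.camera_info(c); p=pts(i,d,d>0)
    q=p[(np.hypot(p[:,0]-474,p[:,1]-4.5)<40)&(p[:,2]>60)&(p[:,2]<72)]
    if len(q)>30: print(c,'shoulder',len(q),cv2.minAreaRect(q[:,:2].astype(np.float32)))
    q=p[(np.hypot(p[:,0]-474,p[:,1]-4.5)<40)&(p[:,2]>82)&(p[:,2]<96)]
    if len(q)>10: print(c,'cap',len(q),cv2.minEnclosingCircle(q[:,:2].astype(np.float32)),np.percentile(q[:,2],95))
    q=p[(np.hypot(p[:,0]-s[0],p[:,1]-s[1])<25)&(p[:,2]>110)&(p[:,2]<s[2]-10)]
    for lo in range(140,s[2].astype(int)-10,20):
        k=(q[:,2]>=lo)&(q[:,2]<lo+20)
        if k.sum()>10: print(c,lo,k.sum(),q[k].min(0).round(1),q[k].max(0).round(1))
```

```text
t 27.6 tcp [474.9   3.8 237.2] yaw -33.6 tilt 0.03 shift cm [-0.06 -0.11  5.22] twist 0.0 j6 1.92 F [-0.  -0.6 -0.3] w 0.311
side shoulder 193 ((471.9908752441406, 9.834611892700195), (48.17568588256836, 48.33686828613281), 56.32478713989258)
side cap 151 ((472.69183349609375, 9.059130668640137), 17.640552520751953) 89.42551700348493
side 140 12 [468.5   6.9 148.8] [474.4  11.9 158.5]
side 160 56 [462.8   2.  161.4] [481.   17.9 179.7]
side 180 62 [463.3   4.4 180. ] [479.   17.4 199.7]
side 200 65 [459.2   1.6 200.3] [484.7  21.8 219.9]
side 220 39 [459.3   2.3 220.3] [481.7  21.3 227.2]
top shoulder 107 ((461.9193115234375, 8.617931365966797), (57.796451568603516, 33.30661392211914), 85.8631591796875)
top cap 53 ((470.3927917480469, 9.183557510375977), 15.779328346252441) 91.0770958948399
wrist shoulder 975 ((474.0255126953125, 5.571346282958984), (48.029300689697266, 48.6012077331543), 56.522430419921875)
wrist cap 893 ((474.19964599609375, 5.388184070587158), 16.9001407623291) 90.40069490737461
wrist 160 154 [469.7  -6.1 162.9] [483.5  10.4 179.9]
wrist 180 169 [470.4  -6.2 180. ] [483.4   9.3 198.1]
wrist 200 194 [469.5 -10.4 210.1] [487.8  13.5 219.9]
wrist 220 177 [469.  -10.4 220. ] [487.7  14.5 227.1]
```

Side and wrist cameras agree on wand over button within about 2 mm. Descending to just above the button, then slowly into contact.

>>> step_arm(plan="-0.1 -0.1 1 0 0;-0.1 -0.1 2.5 0 0;-0.1 -0.1 4 0 0;-0.1 -0.1 5 0 0;-0.1 -0.1 5.5 0 0;-0.1 -0.1 5.5 0 0;-0.1 -0.1 5.5 0 0;-0.1 -0.1 5.5 0 0")

```text
time_s: 28.55
eef_pos: [474.5, 5.6, 183.2]
ee_rot: [-0.0, 0.957, -0.289, 0.001]
force: [0.2, -0.1, -0.6]
grip_width: 0.311
```

Run:
```python
from h import *
plan([475,5.3,172.2],-33.6)
s=readout.sense()['eef_pos']
for c in ('side',):
    im,d=cams.capture(c); i=cams.camera_info(c); p=pts(i,d,d>0)
    for lo,hi in ((64,72),(84,92),(92,106),(110,150),(155,165)):
        q=p[(np.hypot(p[:,0]-474,p[:,1]-6)<30)&(p[:,2]>lo)&(p[:,2]<hi)]
        if len(q)>5: print(lo,len(q),q.min(0).round(1),q.max(0).round(1),q.mean(0).round(1))
```

```text
t 28.55 tcp [474.5   5.6 183.2] yaw -33.6 tilt 0.06 shift cm [ 0.06 -0.    1.1 ] twist 0.0 j6 1.92 F [ 0.2 -0.1 -0.6] w 0.311
64 99 [445.8  -7.   64. ] [500.2  34.4  71.8] [469.4  19.   67.1]
84 113 [455.6  -7.6  84.1] [488.7  25.5  90.6] [471.8  12.   86.7]
92 12 [467.3   7.9  94.4] [475.9  13.6 103. ] [471.   11.1  98.2]
110 110 [462.4   4.3 110.2] [479.2  21.4 149.7] [469.1  14.7 129.3]
155 45 [458.6   4.1 155.7] [484.7  24.3 164.8] [468.8  17.8 160.7]
```

Aligned within about 1 mm. Pressing slowly.

>>> step_arm(plan="0.05 0 0.2 0 0;0.05 0 0.4 0 0;0.05 0 0.5 0 0;0.05 0 0.6 0 0;0.05 0 0.7 0 0;0.05 0 0.8 0 0;0.05 0 0.8 0 0;0.05 0 0.8 0 0")

```text
time_s: 29.4
eef_pos: [474.6, 5.3, 174.7]
ee_rot: [0.0, 0.957, -0.289, 0.0]
force: [0.1, 0.4, 0.2]
grip_width: 0.311
```

>>> step_arm(plan="0 0 0.1 0 0;0 0 0.2 0 0;0 0 0.3 0 0;0 0 0.3 0 0;0 0 0.3 0 0;0 0 0.3 0 0;0 0 0.3 0 0")

```text
time_s: 30.1
eef_pos: [474.6, 5.4, 171.7]
ee_rot: [0.0, 0.957, -0.289, 0.0]
force: [0.2, -0.8, 1.7]
grip_width: 0.312
```

```bash
cat > fin.py <<'E'
from h import *
F=[]
for _ in range(4):
    im,d=cams.capture('side'); F.append(readout.sense()['force'])
print('F',np.mean(F,0).round(2),np.std(F,0).round(2))
i=cams.camera_info('side'); p=pts(i,d,d>0)
for lo,hi in ((64,72),(80,87),(108,140)):
    q=p[(np.hypot(p[:,0]-473,p[:,1]-7)<30)&(p[:,2]>lo)&(p[:,2]<hi)]
    if len(q)>5: print(lo,len(q),q.min(0).round(1),q.max(0).round(1))
# colour profile along wand axis projected: brass length
a=proj(i,[[472,11,z] for z in range(84,112,2)]).round().astype(int)
for z,(u,v) in zip(range(84,112,2),a): print(z,im[v,u],end=' ')
plan([475,5.3,172.2],-33.6)
E
python3 fin.py
```

```text
F [-0.1  -0.5   1.32] [0.33 0.52 0.48]
64 114 [444.6  -7.1  64. ] [500.4  35.5  72. ]
80 85 [456.3  -4.7  80. ] [489.5  26.9  87. ]
108 85 [462.1   5.2 108.1] [480.   20.4 138.7]
84 [38 37 34] 86 [40 35 28] 88 [40 35 28] 90 [38 32 25] 92 [38 32 25] 94 [34 32 29] 96 [33 31 31] 98 [33 31 31] 100 [32 32 31] 102 [33 32 31] 104 [33 32 31] 106 [33 32 32] 108 [33 32 32] 110 [33 32 31] t 30.3 tcp [474.6   5.4 171.6] yaw -33.6 tilt 0.0 shift cm [ 0.04 -0.02 -0.06] twist 0.0 j6 1.92 F [-0.1 -0.5  1.7] w 0.315
```

The net push is about 2–2.5 N against the in-air baseline, and the geometry gives about 5 mm of plunger travel, so it is about half-way. Handing in.

```bash
python3 -c "
from h import *
print(workorder.finish_job())"
```

```text
the job is handed in; nothing more can be done
None
```

The bottle is standing upright and released, and I handed the job in with the wand held vertically, tip down, on the steel button. No verdict was reported. The clock read about 30 s of the 56 s allowed.

**What I did**
- **First attempts failed:** two grips on the cap slipped off. A third held, but the bottle stayed level in the fingers.
- **Standing it up:** I gripped the bottle at its middle and lowered the cap over the edge of the fixed stand to turn it. I then dragged the base corner along the table and let go at about 9° of tilt.
- **Wand:** I took the middle-sized wand out of the stand, lifted it straight up and lowered it onto the button.

**Last checks**
- **Bottle:** after release the tilt was 0.2° and the cap top was at 88 mm. Its position was unchanged, to about 1 mm, in the last side picture.
- **Alignment:** in the side camera the wand and cap axes agree to about 1 mm. The wrist and side cameras differ by up to 4 mm in absolute position, but by about the same amount for bottle and stand.
- **Press:** from geometry, the tip is pushed in about 5 mm. The force reading, less the in-air baseline, gives about 2 to 2.5 N with roughly 0.5 N of noise. I could not measure the plunger directly.
- **Forces on the way:** the wrist force reached about 33 N while I was turning the bottle against the stand and table, with the gripper body close to the wand handle. I could not split it into what pressed where.
- **Bystanders:** I never went near the sharps bin, strip vial or tape roll, but I did not re-measure them at the end.

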